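Hold a spring clip open astride the edge of a test card

TASK

Squeeze the two handles of the green spring clip so that it lets go of its parking post, carry it squeezed open to the blue test card and hold it gaping over the middle of the card's top edge: upright, one jaw on each side, the jaw tips roughly 2 to 3 cm below the edge and nothing of the clip touching the card, so that a colleague can slip a backing strip in under a jaw. Finish while still holding the clip open there; do not let it snap shut on the card, and do not shift the card stands, the black loupe or the white bush.

Things in the scene. Friction and masses are not known exactly. Their poses are not given: they have to be found in the camera images.
- clip: green plastic spring clip like a big clothes peg, 80 g, at first standing closed on the parking post, handles up. Origin: centre of its steel pivot pin (coil 11 mm in diameter). z points from the jaws to the handles (up at first), y along the pin (the clip is 26 mm wide along y, pin ends +-18 mm), x the direction in which jaws and handles open and close
- clip_grip (a point): point midway between the handles, 36 mm above the pin. Handles: flat plates 26 mm wide along y, from 10 to 50 mm above the pin; at first a V, 54 mm over the outer top edges; fully squeezed parallel, 26 mm over the outside. Pinch them along x from above; full squeeze takes about 11 N, then a firm stop (20 to 40 N is a good grip). It springs shut when let go
- clip_mouth (a point): point midway between the jaw tips, 50 mm below the pin. Closed on a 4 mm plate the jaws are parallel; fully squeezed their tips stand about 30 mm apart, and the gap narrows upwards to about 20 mm at 26 mm below the pin
- clip_far (a joint): angle of the clip's lever on its +x side, rad: 0 closed on a 4 mm plate, 0.28 fully squeezed open (stop)
- clip_near (a joint): the same for the lever on its -x side
- post_top (a point): middle of the top edge of the parking post's bare aluminium plate (4 mm thick along its x, 50 mm wide along its y, top 90 mm above the bench; grey foot 64 x 74 mm, fixed to the bench). The clip's pin sits directly on this edge at first; the jaws reach about 45 mm down its sides, so lift more than 50 mm to clear it
- blue_stand: stand with the blue test card, loose, 0.6 kg: grey foot 46 x 80 mm and dark clamp bars up to 25 mm high, and clamped in it an upright blue card with silver squares, 4 mm thick along x, 70 mm wide along y, top edge 100 mm above the bench. Origin: centre of the underside; z up
- blue_card_edge (a point): middle of the blue card's top edge, 100 mm above the bench; axes as the blue stand's: x across the card's thickness, y along the edge
- yellow_stand: the same stand with a yellow card; leave it alone
- marking_column: the laser marking column at the left of the work (origin: its foot), fixed. Its overhanging scan head is an obstacle: seen from this origin it spans x -0.27 to -0.16, y -0.05 to 0.10 and 190 to 330 mm above the bench, joined at that height to the column behind. Come out from the robot's right of it, not through it
- loupe: black magnifier, 37 mm in diameter, 33 mm high, standing on the bench; leave it alone
- bush_2: white ring, 52 mm in diameter, 14 mm high, lying on the bench; leave it alone
Things that resemble listed ones, but are neither listed nor needed, are in the scene too. Of the things shaped like the clip, the green one is meant.

How it is judged:
By the outcome, as a careful person would: the job done as asked, in the order asked, and still so for the second after the job is handed in, while the arm keeps its last pose, push and grip.
It also fails if it takes over 35 s, if anything falls off the work surface, if the arm or the gripper's body presses on something with over 40 N, if the wrist force passes 120 N, or if a joint passes its speed limit or range.

ROBOT

A 6-joint arm with a two-finger parallel gripper is mounted at the origin on a cart in front of the work surface, level with it; the furniture and walls round the work are solid. World frame = base frame: x ahead of the robot, y to its left, z up, the work surface at z = 0. Lengths are in mm, angles in degrees, forces in N, time in s.
With the tool pointing down it reaches from about 350 to 850 mm from the base axis. Payload 8.1 kg.
Tool frame: the origin (TCP) lies at the very end of the fingers, on their centre line; the grasp point (between the pads) lies grip_depth behind it (grip_depth is the distance from the TCP to the grasp point, in mm); z points along the fingers, y is the direction in which the jaws open and shut (so a half turn about z gives the same grasp; the last joint's range is limited). The gripper opens to 85 mm and grips with 20 to 120 N. Pads are 22 mm wide; open, the fingers measure 114 mm over their backs; the gripper's body (76 mm by 85 mm) begins 54 mm behind the grasp point. The pads swing forward as they close: fully open they stand 13 mm farther back than shut.
Start: joints at [-69.58, 7.471, 85.268, -0, 87.261, -4.893], TCP at [256.56, -542.386, 231.292] pointing down, gripper open.
Joint ranges: [-169.43, 169.43], [-51.17, 129.36], [1.28, 143.12], [-76.62, 256.62], [0, 156.53], [-152.29, 152.29]. Speed limits (degrees/s): [136.94, 136.94, 159.86, 180, 180, 180].

INTERFACE

Orientations are given as [roll, pitch, yaw] about the fixed x, y, z axes, in that order (R = Rz(yaw) Ry(pitch) Rx(roll)).
In Python, from bench import * gives the robot as it stands.
- The arm moves only by the tool step_arm, never from a script. Its argument "plan" is a list of rows, each an object of numbers: "grip": the finger opening in cm, from 0 to 8.54; "tx", "ty", "tz": the shift along the tool's x, y, z in cm; "ax", "ay", "az": the turn, a rotation vector about the tool's x, y, z in degrees. In form: [{"grip": .., "tx": .., "ty": .., "tz": .., "ax": .., "ay": .., "az": ..}, ...]. A call has 1 to 8 rows; each row shifts and turns the commanded pose from where the row before left it, along the tool's axes as they then stand; what a row does not reach is not made up. A row lasts 1/12 s, in which the tool goes at most 41.7 mm and 7.16 degrees, less where a joint would pass 70% of its speed; a pose out of reach is approached as far as the arm can. A call with a gripper value outside its range is refused whole. The fingers move at their own pace and stop on an object; "newtons" is the grip in N (left out, the last holds). Time passes only in rows, so rows that do not move let the fingers close. It gives the time, the measured TCP pose, the force and the opening at its end, in the units of the state.
- sense(): the state, without advancing time (a new reading comes with each control period).
- snapshot(name): name is "side" or "top"; returns the picture (480x640x3 uint8, red, green, blue); there is no depth.
- camera_model(name): a dict with "intrinsics" (3x3 intrinsics, pixels), "dist_coeffs" ([k1, k2, p1, p2, k3] as OpenCV has them; the pictures are not rectified), "pose" (4x4, takes a point from camera to world coordinates). Camera axes: x right, y down, z forward; pixel columns grow to the right and rows downward; lengths in mm; the calibration is good to about 2 mm. A picture is of the moment at which its call begins. camera_model takes no time and is no camera call.
- hand_in(): hands the job in, once; it reports no verdict.
The state is a dict: "time": time; "joint_pos": joint angles; "qd": joint speeds; "joint_efforts": joint torques, N m; "tool_pos": TCP position; "tcp_rot": TCP orientation; "ft_force": force on the tool from outside, world axes, zero at the start; "wrist_torque": the same for the moment, N m; "finger_gap": finger opening in mm.
Only numpy, scipy, OpenCV 4.12 (cv2) and the standard library are available. Lean on these libraries where they do the work, as an engineer would, in place of code of your own. Each camera call takes 0.05 s, during which the arm holds its last target.

## Working session

There is one attempt and no reset: what is moved stays moved. The work goes in short steps, Python scripts to look and compute and a tool call to move; the robot and the scene stay as the last step left them, time stands still between calls to the robot, and variables do not carry over. Pictures are saved under pics/ and viewed, and the job is handed in when it is done.

Besides the shell and the picture viewer there is one more tool, called by a JSON object that holds its "method" and its "body". step_arm: Moves the arm, as the interface text tells. Its arguments: {"type":"object","properties":{"plan":{"type":"array","items":{"type":"object","properties":{"grip":{"type":"number"},"tx":{"type":"number"},"ty":{"type":"number"},"tz":{"type":"number"},"ax":{"type":"number"},"ay":{"type":"number"},"az":{"type":"number"}}}},"newtons":{"type":"number"}},"required":["plan"]}

```bash
mkdir -p pics; ls
python3 - <<'E'
from bench import *
import cv2
s=sense();print(s)
for n in("side","top"):
    im=snapshot(n);cv2.imwrite(f"pics/{n}0.png",im[:,:,::-1])
    c=camera_model(n);print(n,c)
E
```

```text
pics
{'time': 0.0, 'joint_pos': array([-6.95811649e+01,  7.51827986e+00,  8.53281112e+01, -9.44419096e-04,
        8.72630293e+01, -4.89271943e+00]), 'qd': array([ 0.03262967,  0.00312841, -0.11296476, -0.07864961, -0.0826354 ,
        0.0227538 ]), 'joint_efforts': array([-4.50934904e-04, -5.69404256e+01, -5.00557888e+01, -1.96899814e-04,
        1.49940723e-02,  1.01981719e-06]), 'tool_pos': array([ 256.34795278, -541.86785969,  230.22257931]), 'tcp_rot': array([-1.79890898e+02, -8.39267009e-03,  2.53115926e+01]), 'ft_force': array([1.02475343, 0.33622104, 0.04480486]), 'wrist_torque': array([-0.0319205 , -0.03378093,  0.00091331]), 'finger_gap': 85.62637219302826}
side {'intrinsics': array([[446.13912173,   0.        , 319.97951224],
       [  0.        , 446.13912173, 234.39954744],
       [  0.        ,   0.        ,   1.        ]]), 'dist_coeffs': array([-0.03896774,  0.        ,  0.        ,  0.        ,  0.        ]), 'pose': array([[ 9.88405660e-01, -6.73519994e-02,  1.36080707e-01,
         5.30796375e+02],
       [-1.51709404e-01, -4.01445361e-01,  9.03230801e-01,
        -1.03029833e+03],
       [-6.20543168e-03, -9.13403159e-01, -4.07008798e-01,
         5.20683641e+02],
       [ 0.00000000e+00,  0.00000000e+00,  0.00000000e+00,
         1.00000000e+00]])}
top {'intrinsics': array([[496.84029527,   0.        , 321.98947615],
       [  0.        , 496.84029527, 236.79333253],
       [  0.        ,   0.        ,   1.        ]]), 'dist_coeffs': array([-0.03621768,  0.        ,  0.        ,  0.        ,  0.        ]), 'pose': array([[-1.52980793e-03, -9.96839206e-01,  7.94308304e-02,
         5.59316136e+02],
       [-9.99998730e-01,  1.48941554e-03, -5.67766693e-04,
        -1.24862838e+02],
       [ 4.47666586e-04, -7.94315981e-02, -9.96840218e-01,
         1.42609094e+03],
       [ 0.00000000e+00,  0.00000000e+00,  0.00000000e+00,
         1.00000000e+00]])}
```

View pics/side0.png

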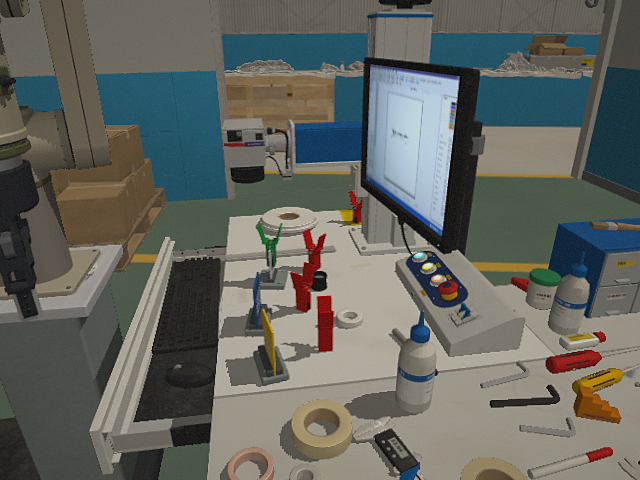

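View pics/top0.png

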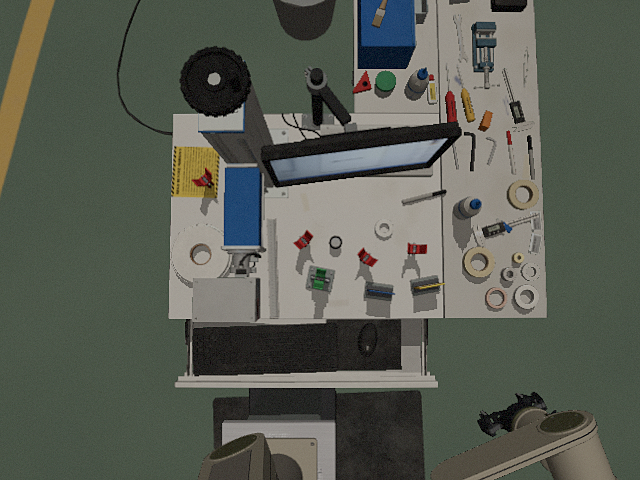

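The side view shows the green clip at about (269,245) on its post, the blue card at (256,300) and the yellow card at (268,345). In the top view the green clip is at (320,279), the blue stand at (379,291), the yellow stand at (427,286) and the scan head at (225,298). Next I zoom in.

Run:
```python
import cv2,numpy as np
t=cv2.imread("pics/top0.png");s=cv2.imread("pics/side0.png")
cv2.imwrite("pics/tz.png",cv2.resize(t[225:325,290:450],None,fx=5,fy=5,interpolation=cv2.INTER_CUBIC))
cv2.imwrite("pics/sz.png",cv2.resize(s[210:390,220:350],None,fx=3.3,fy=3.3,interpolation=cv2.INTER_CUBIC))
```

```text
(no output)
```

View pics/tz.png

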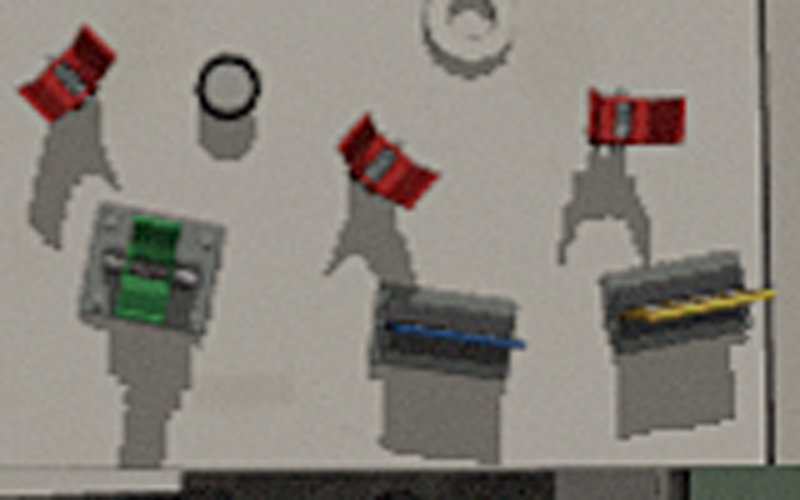

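View pics/sz.png

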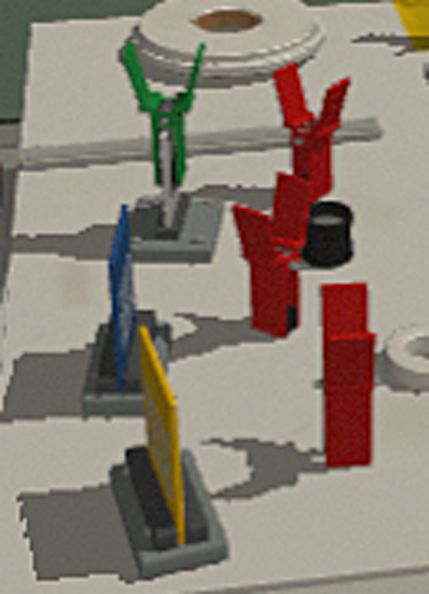

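```bash
cat > h.py <<'E'
import cv2,numpy as np
from bench import *
def ray(n,uv):
    c=camera_model(n);p=cv2.undistortPoints(np.array(uv,float).reshape(-1,1,2),c["intrinsics"],np.array(c["dist_coeffs"])).reshape(-1,2)
    T=c["pose"];d=np.c_[p,np.ones(len(p))]@T[:3,:3].T
    return T[:3,3],d/np.linalg.norm(d,axis=1)[:,None]
def onz(n,uv,z):
    o,d=ray(n,uv);return o+d*((z-o[2])/d[:,2])[:,None]
def two(ua,ub):
    o1,d1=ray("top",[ua]);o2,d2=ray("side",[ub]);A=np.c_[d1[0],-d2[0]]
    k=np.linalg.lstsq(A,o2-o1,rcond=None)[0];p=o1+k[0]*d1[0];q=o2+k[1]*d2[0]
    return (p+q)/2,np.linalg.norm(p-q)
def proj(n,P):
    c=camera_model(n);T=np.linalg.inv(c["pose"])
    r,_=cv2.Rodrigues(T[:3,:3]);return cv2.projectPoints(np.array(P,float).reshape(-1,3),r,T[:3,3],c["intrinsics"],np.array(c["dist_coeffs"]))[0].reshape(-1,2)
def mask(im,col,roi):
    h=cv2.cvtColor(im,cv2.COLOR_BGR2HSV);lo,hi={"green":((45,90,40),(85,255,255)),"blue":((95,90,40),(125,255,255)),"gy":((20,130,80),(35,255,255))}[col]
    m=cv2.inRange(h,lo,hi);k=np.zeros_like(m);x0,y0,x1,y1=roi;k[y0:y1,x0:x1]=255;return m&k
E
python3 - <<'E'
from h import *
t=cv2.imread("pics/top0.png");s=cv2.imread("pics/side0.png")
for nm,im,col,roi,z in(("top",t,"green",(300,260,345,300),130),("top",t,"blue",(360,280,400,302),100),("side",s,"green",(250,215,290,275),100),("side",s,"blue",(245,270,270,330),80)):
    m=mask(im,col,roi);ys,xs=np.nonzero(m);pts=np.c_[xs,ys].astype(np.float32)
    r=cv2.minAreaRect(pts);print(nm,col,len(xs),xs.min(),xs.max(),ys.min(),ys.max(),r)
    print(np.round(cv2.boxPoints(r),1).tolist())
    if nm=="top": print(np.round(onz(nm,cv2.boxPoints(r),z),1).tolist())
    if nm=="top" and col=="blue":
        for x in range(xs.min(),xs.max()+1): print(x,ys[xs==x].tolist(),end=';')
        print()
# foot of the stand corners by eye in crop, z~? edges
def cr(p):return [(290+(a-2)/5,225+(b-2)/5) for a,b in p]
print("pin ends",onz("top",cr([(106,258),(198,278)]),95.5).round(1).tolist())
print("post foot",onz("top",cr([(103,203),(225,228),(203,345),(80,322)]),8).round(1).tolist())
print("stand foot",onz("top",cr([(380,283),(517,300),(505,380),(370,368)]),10).round(1).tolist())
print("card top right",onz("top",cr([(525,344),(390,326)]),100).round(1).tolist())
E
```

```text
top green 157 313 325 268 289 ((319.0, 278.5000305175781), (9.699540138244629, 20.385473251342773), 9.462321281433105)
[[312.5, 287.79998779296875], [315.8999938964844, 267.6000061035156], [325.5, 269.20001220703125], [322.1000061035156, 289.3999938964844]]
[[529.9, -100.9, 130.0], [582.0, -109.6, 130.0], [577.8, -134.5, 130.0], [525.7, -125.7, 130.0]]
top blue 50 369 393 290 294 ((380.9538879394531, 291.8692626953125), (24.1867733001709, 2.2326252460479736), 7.125016689300537)
[[368.79998779296875, 291.5], [369.1000061035156, 289.29998779296875], [393.1000061035156, 292.29998779296875], [392.79998779296875, 294.5]]
[[519.1, -249.8, 100.0], [524.9, -250.6, 100.0], [516.8, -314.3, 100.0], [511.0, -313.5, 100.0]]
369 [290, 291];370 [290, 291];371 [290, 291];372 [290, 291];373 [290, 291];374 [290, 291];375 [290, 291];376 [291, 292];377 [291, 292];378 [291, 292];379 [291, 292];380 [291, 292];381 [291, 292];382 [291, 292];383 [292, 293];384 [292, 293];385 [292, 293];386 [292, 293];387 [292, 293];388 [292, 293];389 [292, 293, 294];390 [293, 294];391 [292, 293, 294];392 [293];393 [293];
side green 263 257 281 223 265 ((269.0, 244.0), (42.0, 24.0), 90.0)
[[257.0, 223.0], [281.0, 223.0], [281.0, 265.0], [257.0, 265.0]]
side blue 192 253 260 272 328 ((256.54638671875, 300.0206298828125), (55.942237854003906, 6.538702964782715), 87.39744567871094)
[[252.0, 272.20001220703125], [258.5, 271.8999938964844], [261.1000061035156, 327.79998779296875], [254.60000610351562, 328.1000061035156]]
pin ends [[559.8, -95.6, 95.5], [549.1, -144.7, 95.5]]
post foot [[591.1, -91.9, 8.0], [576.8, -161.4, 8.0], [510.5, -148.7, 8.0], [523.6, -78.9, 8.0]]
stand foot [[545.4, -249.4, 10.0], [535.6, -327.2, 10.0], [490.5, -319.8, 10.0], [497.4, -243.3, 10.0]]
card top right [[513.8, -318.3, 100.0], [523.5, -246.6, 100.0]]
```

Run:
```python
import bench
print([n for n in dir(bench) if not n.startswith('_')])
print(getattr(bench,'grip_depth',None))
from h import *
def sz(p):return [(220+(a-1.5)/3.3,210+(b-1.5)/3.3) for a,b in p]
print("tips side z145",onz("side",sz([(126,43),(203,45)]),145).round(1).tolist())
m=lambda p:[(290+(a-2)/5,225+(b-2)/5) for a,b in p]
print("tips top",onz("top",m([(135,214),(181,222),(163,324),(117,315)]),144).round(1).tolist())
P=onz("top",m([(152,269)]),101);print("pin",P, proj("side",P), "seen",sz([(165,105)]))
print("card top corners side",onz("side",sz([(124,206),(129,222)]),100).round(1).tolist())
# predicted projections of card top corners
for yaw,c in((-7.3,(518,-283)),):
    a=np.radians(yaw);y=np.array([-np.sin(a),np.cos(a)])
    Q=[[*(np.array(c)+k*35*y),100] for k in(-1,1)];print("pred",((proj("side",Q)-[220,210])*3.3+1.5).round(1).tolist(),((proj("top",Q)-[290,225])*5+2).round(1).tolist())
print("head",onz("top",[(258,278),(258,318),(193,318)],330).round(0).tolist())
```

```text
['PlanningError', 'camera_model', 'grip_depth', 'hand_in', 'sense', 'snapshot']
18.700000000000003
tips side z145 [[530.6, -110.5, 145.0], [581.3, -122.6, 145.0]]
tips top [[582.4, -111.6, 144.0], [578.2, -135.3, 144.0], [526.0, -125.9, 144.0], [530.6, -102.3, 144.0]]
pin [[ 553.95216138 -120.15895636  101.        ]] [[269.57644095 241.74591589]] seen [(269.54545454545456, 241.36363636363637)]
card top corners side [[523.0, -254.7, 100.0], [525.4, -274.5, 100.0]]
pred [[109.7, 261.8], [122.9, 201.0]] [[523.9, 344.5], [393.2, 328.0]]
head [[556.0, 15.0, 330.0], [469.0, 15.0, 330.0], [469.0, 158.0, 330.0]]
```

{"method": "step_arm", "body": {"plan": [{"az": -6.65, "grip": 8.5}, {"az": -6.65}, {"az": -6.65}, {"az": -6.65}, {"az": -6.65}, {"az": -6.65}, {"az": -6.65}, {"az": -6.65}]}}

```text
invalid input
```

{"method": "step_arm", "body": {"plan": [{"grip": 8.5, "tx": 0, "ty": 0, "tz": 0, "ax": 0, "ay": 0, "az": -6.65}, {"grip": 8.5, "tx": 0, "ty": 0, "tz": 0, "ax": 0, "ay": 0, "az": -6.65}, {"grip": 8.5, "tx": 0, "ty": 0, "tz": 0, "ax": 0, "ay": 0, "az": -6.65}, {"grip": 8.5, "tx": 0, "ty": 0, "tz": 0, "ax": 0, "ay": 0, "az": -6.65}, {"grip": 8.5, "tx": 0, "ty": 0, "tz": 0, "ax": 0, "ay": 0, "az": -6.65}, {"grip": 8.5, "tx": 0, "ty": 0, "tz": 0, "ax": 0, "ay": 0, "az": -6.65}, {"grip": 8.5, "tx": 0, "ty": 0, "tz": 0, "ax": 0, "ay": 0, "az": -6.65}, {"grip": 8.5, "tx": 0, "ty": 0, "tz": 0, "ax": 0, "ay": 0, "az": -6.65}]}}

```text
time: 0.77
tool_pos: [256.4, -542.1, 230.6]
tcp_rot: [-180.0, -0.1, 78.8]
ft_force: [-0.0, -0.2, 0.3]
finger_gap: 85.3
```

{"method": "step_arm", "body": {"plan": [{"grip": 8.5, "tx": 2.95, "ty": 1.3, "tz": 0, "ax": 0, "ay": 0, "az": 0}, {"grip": 8.5, "tx": 2.95, "ty": 1.3, "tz": 0, "ax": 0, "ay": 0, "az": 0}, {"grip": 8.5, "tx": 2.95, "ty": 1.3, "tz": 0, "ax": 0, "ay": 0, "az": 0}, {"grip": 8.5, "tx": 2.95, "ty": 1.3, "tz": 0, "ax": 0, "ay": 0, "az": 0}, {"grip": 8.5, "tx": 2.95, "ty": 1.3, "tz": 0, "ax": 0, "ay": 0, "az": 0}, {"grip": 8.5, "tx": 2.95, "ty": 1.3, "tz": 0, "ax": 0, "ay": 0, "az": 0}, {"grip": 8.5, "tx": 2.95, "ty": 1.3, "tz": 0, "ax": 0, "ay": 0, "az": 0}, {"grip": 8.5, "tx": 2.95, "ty": 1.3, "tz": 0, "ax": 0, "ay": 0, "az": 0}]}}

```text
time: 1.43
tool_pos: [405.9, -330.2, 230.9]
tcp_rot: [-180.0, -0.0, 78.5]
ft_force: [0.4, 0.3, -0.4]
finger_gap: 85.0
```

{"method": "step_arm", "body": {"plan": [{"grip": 8.5, "tx": 2.95, "ty": 1.3, "tz": 0, "ax": 0, "ay": 0, "az": 0}, {"grip": 8.5, "tx": 2.95, "ty": 1.3, "tz": 0, "ax": 0, "ay": 0, "az": 0}, {"grip": 8.5, "tx": 2.95, "ty": 1.3, "tz": 0, "ax": 0, "ay": 0, "az": 0}, {"grip": 8.5, "tx": 2.95, "ty": 1.3, "tz": 0, "ax": 0, "ay": 0, "az": 0}, {"grip": 8.5, "tx": 2.95, "ty": 1.3, "tz": 0, "ax": 0, "ay": 0, "az": 0}, {"grip": 8.5, "tx": 2.5, "ty": 1.2, "tz": 0, "ax": 0, "ay": 0, "az": 0}, {"grip": 8.5, "tx": 1.5, "ty": 0.7, "tz": 0, "ax": 0, "ay": 0, "az": 0}, {"grip": 8.5, "tx": 0, "ty": 0, "tz": 0, "ax": 0, "ay": 0, "az": 0}]}}

```text
time: 2.1
tool_pos: [526.4, -161.8, 230.7]
tcp_rot: [-180.0, -0.1, 78.7]
ft_force: [0.0, 0.1, 0.1]
finger_gap: 84.9
```

{"method": "step_arm", "body": {"plan": [{"grip": 8.5, "tx": 2.3, "ty": 0.9, "tz": 0, "ax": 0, "ay": 0, "az": 0}, {"grip": 8.5, "tx": 2.3, "ty": 1.0, "tz": 0, "ax": 0, "ay": 0, "az": 0}, {"grip": 8.5, "tx": 0, "ty": 0, "tz": 2, "ax": 0, "ay": 0, "az": 0}, {"grip": 8.5, "tx": 0, "ty": 0, "tz": 2, "ax": 0, "ay": 0, "az": 0}, {"grip": 8.5, "tx": 0, "ty": 0, "tz": 1, "ax": 0, "ay": 0, "az": 0}, {"grip": 8.5, "tx": 0, "ty": 0, "tz": 0, "ax": 0, "ay": 0, "az": 0}]}}

```text
time: 2.6
tool_pos: [550.6, -123.5, 177.7]
tcp_rot: [-179.7, -0.0, 78.5]
ft_force: [-1.1, -0.1, -0.7]
finger_gap: 85.0
```

```bash
cat > look.py <<'E'
import sys
from h import *
k=sys.argv[1]
t=snapshot("top")[:,:,::-1];s=snapshot("side")[:,:,::-1]
cv2.imwrite(f"pics/t{k}.png",t);cv2.imwrite(f"pics/s{k}.png",s)
a=cv2.resize(t[225:325,280:400],None,fx=3.3,fy=4.5*3.3/4.5,interpolation=cv2.INTER_CUBIC);b=cv2.resize(s[180:340,220:310],None,fx=3.6,fy=3.6,interpolation=cv2.INTER_CUBIC)
H=max(a.shape[0],b.shape[0]);o=np.zeros((H,a.shape[1]+b.shape[1],3),np.uint8);o[:a.shape[0],:a.shape[1]]=a;o[:b.shape[0],a.shape[1]:]=b
cv2.imwrite(f"pics/z{k}.png",o)
q=sense();print(q["time"],q["tool_pos"].round(1),q["tcp_rot"].round(1),q["ft_force"].round(1),q["finger_gap"])
E
python3 look.py 1
```

```text
2.7 [ 552.3 -124.   181.2] [-179.9    0.    78.5] [ 0.2 -1.2  1.1] 84.82832411830367
```

View pics/z1.png

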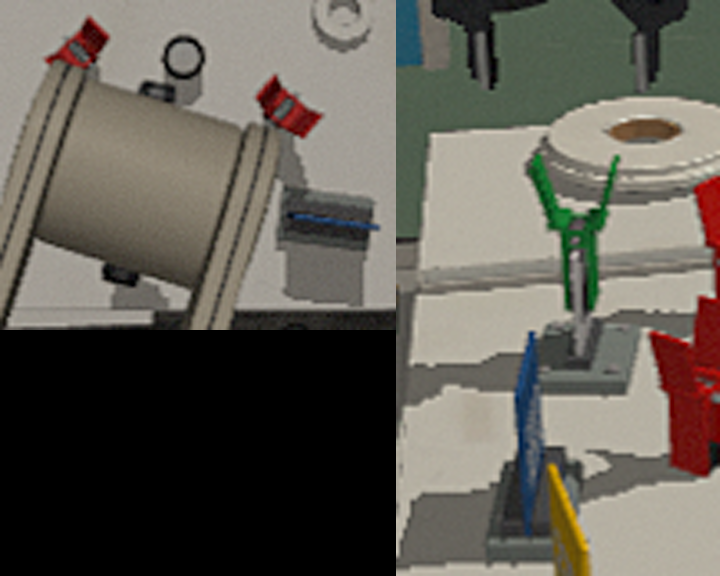

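Side crop: fingers at (485,80) and (643,80), straddling the green V (532 to 618). The gripper covers the clip from above. A small correction, then I descend.

{"method": "step_arm", "body": {"plan": [{"grip": 8.5, "tx": 0.4, "ty": 0.1, "tz": 1, "ax": 0, "ay": 0, "az": 0}, {"grip": 8.5, "tx": 0, "ty": 0, "tz": 1.5, "ax": 0, "ay": 0, "az": 0}, {"grip": 8.5, "tx": 0, "ty": 0, "tz": 1.5, "ax": 0, "ay": 0, "az": 0}, {"grip": 8.5, "tx": 0, "ty": 0, "tz": 1.5, "ax": 0, "ay": 0, "az": 0}, {"grip": 8.5, "tx": 0, "ty": 0, "tz": 1, "ax": 0, "ay": 0, "az": 0}, {"grip": 8.5, "tx": 0, "ty": 0, "tz": 0.5, "ax": 0, "ay": 0, "az": 0}, {"grip": 8.5, "tx": 0, "ty": 0, "tz": 0, "ax": 0, "ay": 0, "az": 0}]}}

```text
time: 3.28
tool_pos: [554.2, -119.6, 110.3]
tcp_rot: [-179.9, -0.0, 78.5]
ft_force: [-0.5, -0.1, 0.1]
finger_gap: 85.1
```

```bash
python3 look.py 2
```

```text
3.3833 [ 555.2 -120.   112.1] [179.9   0.   78.5] [ 0.2 -0.2  0.2] 84.82596943611422
```

View pics/z2.png

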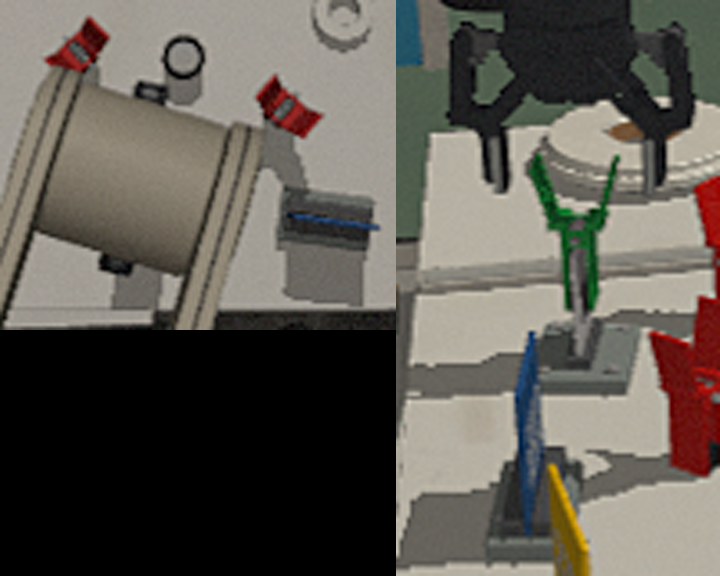

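Side crop: fingertips at about (497,190) and (653,192), centred on the handles (537 to 618), in the upper part of the V. I close now.

{"method": "step_arm", "body": {"plan": [{"grip": 5.5, "tx": 0, "ty": 0, "tz": 0, "ax": 0, "ay": 0, "az": 0}, {"grip": 4.5, "tx": 0, "ty": 0, "tz": 0, "ax": 0, "ay": 0, "az": 0}, {"grip": 3.5, "tx": 0, "ty": 0, "tz": 0, "ax": 0, "ay": 0, "az": 0}, {"grip": 2.0, "tx": 0, "ty": 0, "tz": 0, "ax": 0, "ay": 0, "az": 0}, {"grip": 2.0, "tx": 0, "ty": 0, "tz": 0, "ax": 0, "ay": 0, "az": 0}, {"grip": 2.0, "tx": 0, "ty": 0, "tz": 0, "ax": 0, "ay": 0, "az": 0}, {"grip": 2.0, "tx": 0, "ty": 0, "tz": 0, "ax": 0, "ay": 0, "az": 0}, {"grip": 2.0, "tx": 0, "ty": 0, "tz": 0, "ax": 0, "ay": 0, "az": 0}], "newtons": 32}}

```text
time: 4.05
tool_pos: [557.2, -120.5, 114.9]
tcp_rot: [179.6, 0.0, 78.5]
ft_force: [-1.0, 0.9, 13.5]
finger_gap: 25.0
```

```bash
python3 look.py 3
```

```text
4.15 [ 557.2 -120.5  114.9] [179.6   0.   78.5] [-1.3  0.2 14.8] 24.56875999118943
```

View pics/z3.png

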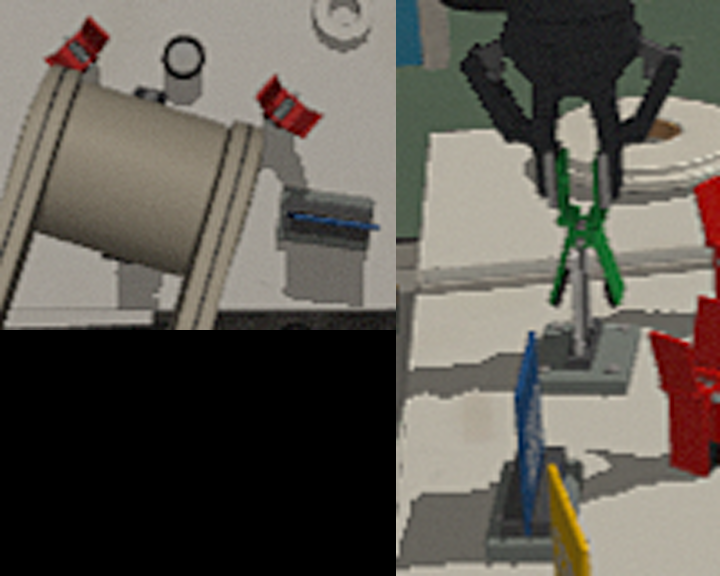

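Side crop: the handles are squeezed parallel (565 to 600, y 150–215). The jaws gape from 555 to 620 at y≈300, either side of the post, and the finger gap is 25 mm. I lift.

{"method": "step_arm", "body": {"plan": [{"grip": 2.0, "tx": 0, "ty": 0, "tz": -0.6, "ax": 0, "ay": 0, "az": 0}, {"grip": 2.0, "tx": 0, "ty": 0, "tz": -1, "ax": 0, "ay": 0, "az": 0}, {"grip": 2.0, "tx": 0, "ty": 0, "tz": -1.5, "ax": 0, "ay": 0, "az": 0}, {"grip": 2.0, "tx": 0, "ty": 0, "tz": -1.5, "ax": 0, "ay": 0, "az": 0}, {"grip": 2.0, "tx": 0, "ty": 0, "tz": -1.5, "ax": 0, "ay": 0, "az": 0}, {"grip": 2.0, "tx": 0, "ty": 0, "tz": -1.5, "ax": 0, "ay": 0, "az": 0}, {"grip": 2.0, "tx": 0, "ty": 0, "tz": -1, "ax": 0, "ay": 0, "az": 0}, {"grip": 2.0, "tx": 0, "ty": 0, "tz": 0, "ax": 0, "ay": 0, "az": 0}]}}

```text
time: 4.82
tool_pos: [556.1, -120.2, 200.5]
tcp_rot: [179.7, 0.0, 78.5]
ft_force: [-0.7, -0.4, -0.4]
finger_gap: 24.5
```

```bash
python3 look.py 4
```

```text
4.9167 [ 554.8 -119.8  197.4] [180.    0.   78.5] [-0.4  0.7 -1. ] 24.499787739523214
```

View pics/z4.png

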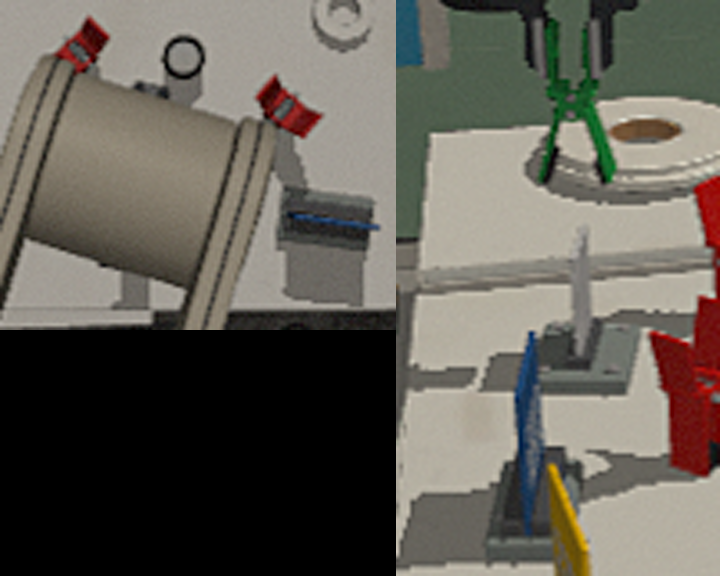

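Run:
```python
from h import *
q=sense();p=q["tool_pos"]
a=np.radians(-11.5);x=np.array([np.cos(a),np.sin(a),0]);y=np.array([-np.sin(a),np.cos(a),0])
pin=p+[0,0,-19.4]
def c(P):return ((proj("side",P)-[220,180])*3.6+[396+1.3,1.3]).round(1).tolist()
print("pin",c([pin-y*18,pin,pin+y*18]))
tips=[pin+s*18*x+np.array([0,0,-50])+k*13*y for s in(-1,1) for k in (-1,1)];print("tips",c(tips))
print("handle tops",c([pin+s*13*x+[0,0,50]-13*y for s in(-1,1)]))
s=cv2.imread("pics/s4.png");m=mask(s,"green",(250,170,300,240))
o=cv2.resize(s[175:240,250:290],None,fx=9,fy=9,interpolation=cv2.INTER_CUBIC);cv2.imwrite("pics/s4z.png",o)
```

```text
pin [[565.7, 118.0], [570.4, 107.2], [575.0, 96.7]]
tips [[542.1, 191.6], [549.2, 174.7], [601.0, 192.4], [606.7, 175.4]]
handle tops [[540.3, 34.5], [584.6, 34.8]]
```

View pics/s4z.png

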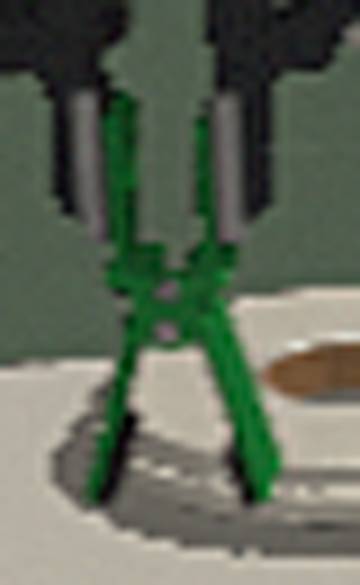

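The clip is clear of the post. The side crop shows the pin at about (169,310) and the jaw tips at (97,500) and (258,497), which matches the prediction (pin about 19 mm below the TCP). I carry it above the card.

{"method": "step_arm", "body": {"plan": [{"grip": 2.0, "tx": -1.5, "ty": -0.1, "tz": 0, "ax": 0, "ay": 0, "az": 0}, {"grip": 2.0, "tx": -2.5, "ty": -0.1, "tz": 0, "ax": 0, "ay": 0, "az": 0}, {"grip": 2.0, "tx": -2.8, "ty": -0.1, "tz": 0, "ax": 0, "ay": 0, "az": 0}, {"grip": 2.0, "tx": -2.8, "ty": -0.1, "tz": 0, "ax": 0, "ay": 0, "az": 0}, {"grip": 2.0, "tx": -2.8, "ty": 0, "tz": 0, "ax": 0, "ay": 0, "az": 0}, {"grip": 2.0, "tx": -2.3, "ty": 0, "tz": 0, "ax": 0, "ay": 0, "az": 0}, {"grip": 2.0, "tx": -1.5, "ty": 0, "tz": 0, "ax": 0, "ay": 0, "az": -2.1}, {"grip": 2.0, "tx": -0.5, "ty": 0, "tz": 0, "ax": 0, "ay": 0, "az": -2.1}]}}

```text
time: 5.58
tool_pos: [516.1, -284.7, 195.4]
tcp_rot: [-179.8, -0.0, 82.7]
ft_force: [-0.1, -0.4, -0.8]
finger_gap: 24.7
```

{"method": "step_arm", "body": {"plan": [{"grip": 2.0, "tx": 0, "ty": 0, "tz": 0, "ax": 0, "ay": 0, "az": 0}, {"grip": 2.0, "tx": 0, "ty": 0, "tz": 0, "ax": 0, "ay": 0, "az": 0}, {"grip": 2.0, "tx": 0, "ty": 0, "tz": 0, "ax": 0, "ay": 0, "az": 0}, {"grip": 2.0, "tx": 0, "ty": 0, "tz": 0, "ax": 0, "ay": 0, "az": 0}]}}

```text
time: 5.92
tool_pos: [517.7, -281.8, 196.8]
tcp_rot: [-180.0, -0.0, 82.7]
ft_force: [-0.4, 0.9, -1.6]
finger_gap: 24.7
```

```bash
python3 look.py 5
python3 - <<'E'
import cv2
s=cv2.imread("pics/s5.png");cv2.imwrite("pics/s5z.png",cv2.resize(s[200:340,230:300],None,fx=4.2,fy=4.2,interpolation=cv2.INTER_CUBIC))
E
```

```text
6.0167 [ 517.9 -281.9  197.1] [-180.    -0.    82.7] [ 0.3 -0.5 -0.7] 24.30938039244054
```

View pics/s5z.png

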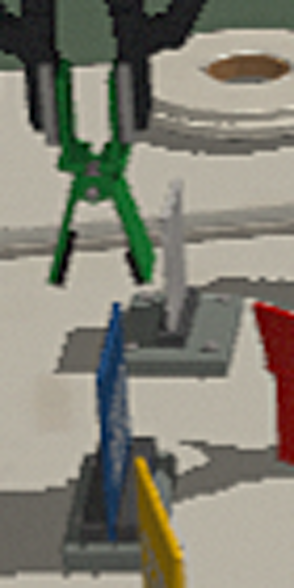

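View pics/t5.png

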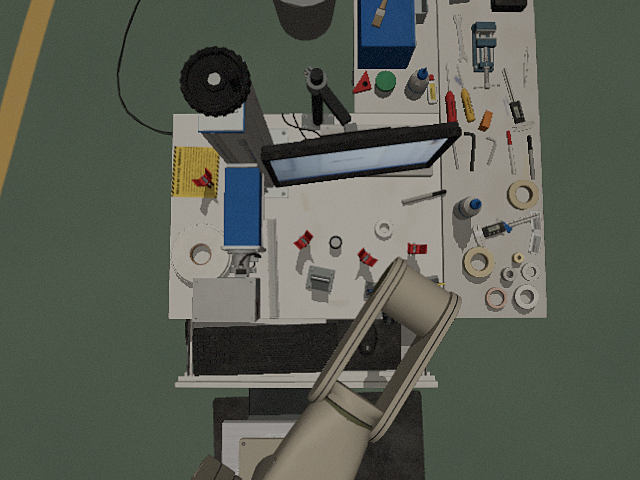

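Run:
```python
from h import *
s=cv2.imread("pics/side0.png")
m=mask(s,"blue",(245,265,270,335))
for r in range(270,330,3):
    x=np.nonzero(m[r])[0]; print(r,(x.min(),x.max()) if len(x) else None,end="; ")
print()
a=np.radians(-7.3);X=np.array([np.cos(a),np.sin(a)]);Y=np.array([-np.sin(a),np.cos(a)])
for c in((517.7,-283),(519.5,-283)):
    for z in(100,25):
        print(c,z,proj("side",[[*(np.array(c)+i*2*X+j*35*Y),z] for i in(-1,1) for j in(-1,1)]).round(1).tolist(),"near-,far-,near+,far+")
print(proj("top",[[*(np.array((517.7,-283))+i*2*X+j*35*Y),100] for i in(-1,1) for j in(-1,1)]).round(1).tolist())
# current clip tips
p=sense()["tool_pos"]+[0,0,-19]
print("tips",proj("side",[[*(p[:2]+i*15*X+j*13*Y),p[2]-49] for i in(-1,1) for j in(-1,1)]).round(1).tolist())
print("pin",proj("side",[[*(p[:2]+j*18*Y),p[2]] for j in(-1,0,1)]).round(1).tolist())
o=cv2.imread("pics/s5.png");cv2.imwrite("pics/s5y.png",cv2.resize(o[210:300,235:275],None,fx=6.5,fy=6.5,interpolation=cv2.INTER_NEAREST))
```

```text
270 None; 273 (np.int64(257), np.int64(257)); 276 (np.int64(256), np.int64(258)); 279 (np.int64(255), np.int64(258)); 282 (np.int64(255), np.int64(258)); 285 (np.int64(254), np.int64(258)); 288 (np.int64(253), np.int64(257)); 291 (np.int64(253), np.int64(256)); 294 (np.int64(253), np.int64(256)); 297 (np.int64(254), np.int64(255)); 300 (np.int64(254), np.int64(256)); 303 (np.int64(254), np.int64(256)); 306 (np.int64(254), np.int64(260)); 309 (np.int64(254), np.int64(260)); 312 (np.int64(254), np.int64(259)); 315 (np.int64(254), np.int64(258)); 318 (np.int64(255), np.int64(257)); 321 (np.int64(255), np.int64(257)); 324 (np.int64(255), np.int64(257)); 327 (np.int64(256), np.int64(257)); 
(517.7, -283) 100 [[251.5, 288.9], [255.6, 270.5], [253.7, 288.9], [257.6, 270.4]] near-,far-,near+,far+
(517.7, -283) 25 [[254.3, 323.1], [258.0, 302.9], [256.4, 323.0], [260.0, 302.8]] near-,far-,near+,far+
(519.5, -283) 100 [[252.5, 288.8], [256.5, 270.4], [254.7, 288.8], [258.6, 270.4]] near-,far-,near+,far+
(519.5, -283) 25 [[255.3, 323.0], [258.9, 302.8], [257.4, 322.9], [260.9, 302.8]] near-,far-,near+,far+
[[394.3, 294.4], [368.2, 291.1], [394.5, 292.9], [368.3, 289.6]]
tips [[244.8, 268.9], [246.6, 262.4], [261.1, 268.6], [262.4, 262.1]]
pin [[250.8, 245.9], [251.9, 241.7], [253.0, 237.6]]
```

View pics/s5y.png

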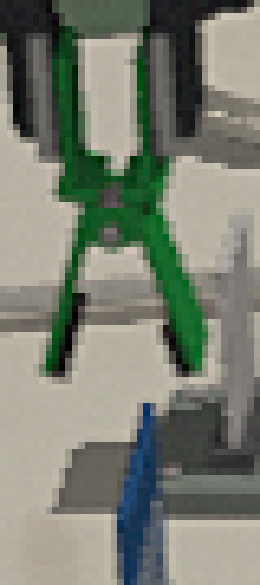

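Side crop: jaw tips at (57,372) and (190,370), just above the card, whose far top corner is at (150,405) and near top corner at (118,510). The clip is about centred. The side view puts the card about 1–2 mm further +x than I aimed, and the top view agrees with my aim. I split the difference and descend most of the way.

{"method": "step_arm", "body": {"plan": [{"grip": 2.0, "tx": 0, "ty": 0.1, "tz": 0.5, "ax": 0, "ay": 0, "az": 0}, {"grip": 2.0, "tx": -0.1, "ty": 0, "tz": 0.7, "ax": 0, "ay": 0, "az": 0}, {"grip": 2.0, "tx": 0, "ty": 0, "tz": 0.7, "ax": 0, "ay": 0, "az": 0}, {"grip": 2.0, "tx": 0, "ty": 0, "tz": 0.7, "ax": 0, "ay": 0, "az": 0}, {"grip": 2.0, "tx": 0, "ty": 0, "tz": 0.7, "ax": 0, "ay": 0, "az": 0}, {"grip": 2.0, "tx": 0, "ty": 0, "tz": 0.7, "ax": 0, "ay": 0, "az": 0}, {"grip": 2.0, "tx": 0, "ty": 0, "tz": 0.5, "ax": 0, "ay": 0, "az": 0}, {"grip": 2.0, "tx": 0, "ty": 0, "tz": 0, "ax": 0, "ay": 0, "az": 0}]}}

```text
time: 6.68
tool_pos: [517.7, -283.3, 150.4]
tcp_rot: [-179.9, -0.1, 82.7]
ft_force: [-0.6, -0.2, -1.7]
finger_gap: 24.8
```

```bash
python3 look.py 6
python3 - <<'E'
import cv2
o=cv2.imread("pics/s6.png");cv2.imwrite("pics/s6y.png",cv2.resize(o[225:325,230:280],None,fx=6,fy=6,interpolation=cv2.INTER_NEAREST))
E
```

```text
6.7833 [ 518.4 -283.7  152. ] [-180.    -0.    82.7] [ 1.1  0.2 -0.3] 24.701788509625874
```

View pics/s6y.png

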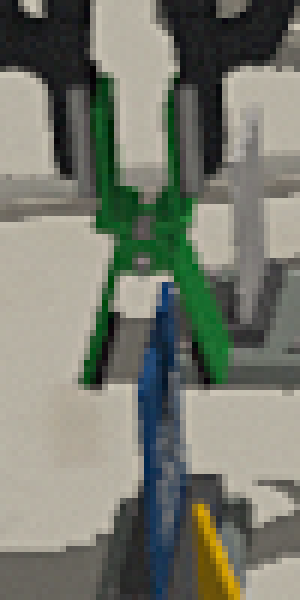

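The side crop shows the jaws straddling the card: inner tips at about (100,382) and (207,382), card at about 157–159 between them. That is about 1–2 mm off centre, so I shift +x 1.5 mm and go down the last 9 mm.

{"method": "step_arm", "body": {"plan": [{"grip": 2.0, "tx": 0, "ty": 0.15, "tz": 0.2, "ax": 0, "ay": 0, "az": 0}, {"grip": 2.0, "tx": 0, "ty": 0, "tz": 0.4, "ax": 0, "ay": 0, "az": 0}, {"grip": 2.0, "tx": 0, "ty": 0, "tz": 0.3, "ax": 0, "ay": 0, "az": 0}, {"grip": 2.0, "tx": 0, "ty": 0, "tz": 0, "ax": 0, "ay": 0, "az": 0}, {"grip": 2.0, "tx": 0, "ty": 0, "tz": 0, "ax": 0, "ay": 0, "az": 0}, {"grip": 2.0, "tx": 0, "ty": 0, "tz": 0, "ax": 0, "ay": 0, "az": 0}, {"grip": 2.0, "tx": 0, "ty": 0, "tz": 0, "ax": 0, "ay": 0, "az": 0}, {"grip": 2.0, "tx": 0, "ty": 0, "tz": 0, "ax": 0, "ay": 0, "az": 0}]}}

```text
time: 7.45
tool_pos: [520.1, -284.0, 143.5]
tcp_rot: [180.0, 0.0, 82.7]
ft_force: [-0.4, -0.2, -1.2]
finger_gap: 24.6
```

```bash
python3 look.py 7
python3 - <<'E'
from h import *
o=cv2.imread("pics/s7.png");cv2.imwrite("pics/s7y.png",cv2.resize(o[225:325,230:280],None,fx=6,fy=6,interpolation=cv2.INTER_NEAREST))
a=np.radians(-7.3);X=np.array([np.cos(a),np.sin(a)]);Y=np.array([-np.sin(a),np.cos(a)])
p=sense()["tool_pos"]
def c(P):return ((proj("side",P)-[230,225]+.5)*6).round(0).tolist()
for z in (80,75,70):print(z,"tips near -,+ inner",c([[*(p[:2]+i*15*X-13*Y),z] for i in(-1,1)]))
print("pin",c([[*(p[:2]+j*18*Y),p[2]-19] for j in(-1,1)]))
for q in (518,519.5):print("edge near mid far",c([[*(np.array([q,-283.5])+j*35*Y),100] for j in(-1,0,1)]))
E
```

```text
7.55 [ 520.1 -284.1  143.5] [180.    0.   82.7] [-0.7 -0.1 -0.7] 24.212919398935462
80 tips near -,+ inner [[111.0, 407.0], [207.0, 405.0]]
75 tips near -,+ inner [[112.0, 421.0], [208.0, 419.0]]
70 tips near -,+ inner [[113.0, 434.0], [208.0, 432.0]]
pin [[148.0, 290.0], [160.0, 235.0]]
edge near mid far [[140.0, 387.0], [152.0, 330.0], [164.0, 276.0]]
edge near mid far [[145.0, 387.0], [157.0, 329.0], [168.0, 276.0]]
```

View pics/s7y.png

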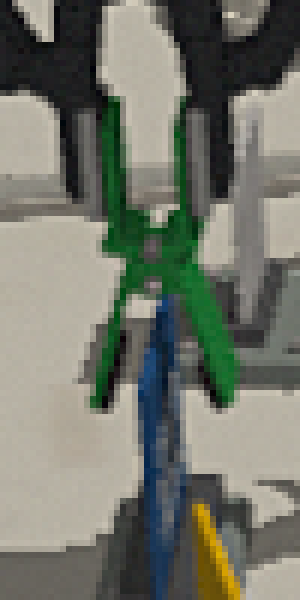

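View pics/s7.png

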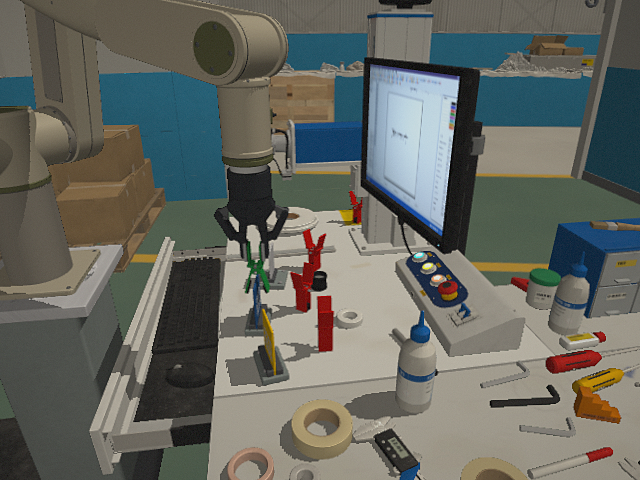

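The side crop shows the tips at about row 407, i.e. z≈77–80 (20–23 mm below the edge), straddling the card and centred within about 1 mm. I go 4 mm lower to be mid-range and then let it settle.

{"method": "step_arm", "body": {"plan": [{"grip": 2.0, "tx": 0, "ty": -0.05, "tz": 0.2, "ax": 0, "ay": 0, "az": 0}, {"grip": 2.0, "tx": 0, "ty": 0, "tz": 0.2, "ax": 0, "ay": 0, "az": 0}, {"grip": 2.0, "tx": 0, "ty": 0, "tz": 0, "ax": 0, "ay": 0, "az": 0}, {"grip": 2.0, "tx": 0, "ty": 0, "tz": 0, "ax": 0, "ay": 0, "az": 0}, {"grip": 2.0, "tx": 0, "ty": 0, "tz": 0, "ax": 0, "ay": 0, "az": 0}, {"grip": 2.0, "tx": 0, "ty": 0, "tz": 0, "ax": 0, "ay": 0, "az": 0}, {"grip": 2.0, "tx": 0, "ty": 0, "tz": 0, "ax": 0, "ay": 0, "az": 0}, {"grip": 2.0, "tx": 0, "ty": 0, "tz": 0, "ax": 0, "ay": 0, "az": 0}]}}

```text
time: 8.22
tool_pos: [519.6, -283.9, 139.4]
tcp_rot: [180.0, 0.0, 82.7]
ft_force: [1.2, -0.2, -0.2]
finger_gap: 24.7
```

```bash
python3 look.py 8
python3 - <<'E'
from h import *
o=cv2.imread("pics/s8.png");cv2.imwrite("pics/s8y.png",cv2.resize(o[225:325,230:280],None,fx=6,fy=6,interpolation=cv2.INTER_NEAREST))
a=mask(cv2.imread("pics/side0.png"),"blue",(245,300,270,335));b=mask(o,"blue",(245,300,270,335))
print("card change px",(a!=b).sum())
d=cv2.absdiff(o,cv2.imread("pics/side0.png")).max(2);print("lower foot/yellow/loupe diff",(d[310:390,235:300]>60).sum(),(d[265:340,300:365]>60).sum())
E
```

```text
8.3167 [ 519.6 -283.9  139.4] [180.    0.   82.7] [-0.   0.1 -0.7] 25.104905685223226
card change px 5
lower foot/yellow/loupe diff 0 0
```

View pics/s8y.png

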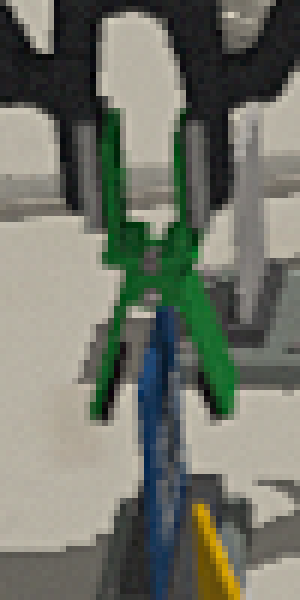

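The side crop shows the jaw tips at about (100,419) and (225,417), i.e. z≈75, so about 25 mm below the edge. The card stands between them without contact, nothing else has moved and the wrist force is about 0. I hand in.

```bash
python3 -c "
from bench import *
print(hand_in())"
```

```text
the job is handed in; nothing more can be done
None
```

I squeezed the green clip open at 32 N, lifted it off its post, and carried it to the blue card. It was handed in at about 8.3 s, still held open over the middle of the card's top edge.

**Last checks:**
- **Pose:** the tool points straight down, and the finger gap is about 25 mm, so the handles are fully squeezed.
- **Jaws:** the side view shows one jaw on each side of the card with visible gaps. The tips are at z≈75 mm, about 25 mm below the edge.
- **Contact and disturbance:** the wrist force is about 0 N. The side pictures before and after show no movement of the card stands, the loupe or the bush.

**Limits of the checks:**
- **Card position:** the two cameras disagreed by about 2 mm on the card's x position. I aimed nearer the side view's value, because the arm hides the clip from the top camera. At the edge, several millimetres of clearance remain on each side.
- **Tip height:** an early estimate of the tip height was about 3 mm off the side picture. I set the final depth from the picture.

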